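# Put the microscope bench away by kind

## Task

The yeast count is done: put the five things left out on the bench away, each with its own kind. The eyepiece and the objective go in the optics case, each standing in the bay that already holds its like, the stain bottle stands in the reagent tray, the sample vial stands in the vial tray, and the slide mailer lies flat on the floor of the slide tray, parallel to the stacked ones and beside them, not on top. Set each down on the floor of its place rather than dropping it, never tip the standing things over, and leave the small beaker standing where it is.

Things in the scene. Friction and masses are not known exactly. Their poses are not given: they have to be found in the camera images.
- eyepiece_mid (a point): Microscope eyepiece standing loose on the bench, eyecup down and bright barrel up: round, 52 mm high; the black lower part is 34 mm in diameter and 27 mm high, the bright barrel above is 23 mm in diameter. Point at its centre, 26 mm above its underside; z up along its axis.
- objective_mid (a point): Microscope objective standing loose on a thin black dust cap, nose up: round bright metal, 48 mm high; the cap is 30 mm in diameter and 4 mm thick, the barrel 24 mm in diameter up to 32 mm above the underside, then it tapers to a 12 mm nose. Point at its centre, 24 mm above its underside; z up along its axis.
- vial_mid (a point): Clear glass sample vial with a paper label and a white screw cap, standing loose: round, 68 mm high; the glass is 27 mm in diameter up to 48 mm above the underside, the cap 24 mm in diameter. Point at its centre, 34 mm above its underside; z up along its axis.
- dropper_mid (a point): Stain bottle, a dropper bottle of amber glass with a paper label, black collar and rubber teat, standing loose: round, 80 mm high; the glass is 32 mm in diameter up to 40 mm above the underside, narrower above. Point at its centre, 40 mm above its underside; z up along its axis.
- mailer_mid (a point): Slide mailer, a closed flat white plastic box lying loose on its broad side: 84 mm long (its x), 32 mm wide (its y), 18 mm high. Point at its centre, 9 mm above its underside; z up.
- optics_case: Open black case, fixed, 118 (x) by 168 (y) mm; origin under its centre, bench height. Rim 14, lining top 6 mm up. Divider (4 thick, 13 high) at y=0. Eyepiece bay (y>0) holds a fixed eyepiece at x=30, y=41. Objective bay (y<0) holds two fixed objectives at x=32, y=-22 and -62. These reach 58 mm up; the half of each bay at x<0 is free. The opened lid lies flat beyond the +x edge, x=65 to 183, 12 mm high.
- reagent_tray: White plastic tray, fixed, 116 by 116 mm; origin under its centre at bench height, z up. Rim 14 mm high, 4 mm thick; floor 4 mm above the bench. Along its +x side stand, fixed, two amber dropper bottles and a white bottle (axes at x = 30, y = 32, -6, -37 mm, up to 84 mm high, at most 32 mm across); the half at x < 0 is free.
- vial_tray: Stainless steel tray, fixed, 116 by 116 mm; origin under its centre at bench height, z up. Rim 14 mm high, 4 mm thick; floor 4 mm above the bench. Along its +x side stand, fixed, three vials like the loose one (axes at x = 34, y = -36, 0, 36 mm, up to 72 mm high); a thin wire 13 mm up at x = 6 mm runs along y before them; the part at x < 0 is free.
- slide_tray: Shallow plywood tray, fixed, 118 (its x) by 140 mm (its y); origin under its centre at bench height, z up. Rim 14 mm high, 5 mm thick; floor 5 mm above the bench. Two mailers like the loose one are stacked, fixed, along its +y side (lengthwise along x, filling y = 30 to 62 mm, up to 42 mm high); the rest, y = 30 down to -65 mm, is free.
- beaker: Small empty glass beaker standing loose among the things, 44 mm in diameter and 58 mm high; origin at the centre of its underside. Not part of the job: leave it standing where it is.

How it is judged:
By the outcome, as a careful person would: the job done as asked, in the order asked, and still so for the second after the job is handed in, with the robot touching nothing.
It also fails if it takes over 144 s, if anything falls off the work surface, if the arm or the gripper's body presses on something with over 40 N, if the wrist force passes 120 N, or if a joint passes its speed limit or range.

## Robot

A 6-joint arm with a two-finger parallel gripper is mounted at the origin on the work surface. World frame = base frame: x ahead of the robot, y to its left, z up, the work surface at z = 0. Lengths are in mm, angles in rad, forces in N, time in s.
With the tool pointing down it reaches from about 250 to 775 mm from the base axis. Payload 4 kg.
Tool frame: the origin (TCP) lies midway between the tips of the shut fingers; the grasp point (between the pads) lies 19 mm behind it; z points along the fingers, y is the direction in which the jaws open and shut (so a half turn about z gives the same grasp; the last joint's range is limited). The gripper opens to 85 mm and grips with 20 to 120 N. Pads are 22 mm wide; open, the fingers measure 114 mm over their backs; the gripper's body (76 mm by 85 mm) begins 54 mm behind the grasp point. The pads swing forward as they close: fully open they stand 13 mm farther back than shut.
Start: joints at [-1.258, 0.087, 1.371, -0, 1.684, -0.103], TCP at [222.156, -503.154, 231.341] pointing down, gripper open.
Joint ranges: [-3.1, 3.1], [-0.76, 2.03], [0.27, 2.55], [-1.08, 4.22], [0.17, 2.65], [-2.57, 2.57]. Speed limits (rad/s): [2.79, 2.79, 3.14, 3.14, 3.14, 3.14].

## Interface

Orientations are given as a unit quaternion [w, x, y, z].
In Python, from workcell import read_state, get_image, camera_params, hand_in gives the robot as it stands.
- The arm moves only by the shell command python3 -m creep 'ROWS' [OPENING] [FORCE]. ROWS is JSON, a list that holds one entry, the list of rows, each a list of 4 numbers: the shift along the tool's x, y, z in cm, then the turn about the tool's z in rad. In form: [[[dx, dy, dz, turn], ...]]. A call has 1 to 5 rows; each row is the pose to reach, as a shift and turn from the pose measured when the call began, along the tool's axes at that moment; what a row does not reach only later rows make up. A row lasts 1/12 s, in which the tool goes at most 41.7 mm and 7.16 degrees, less where a joint would pass 70% of its speed; a pose out of reach is approached as far as the arm can. A call with a gripper value outside its range is refused whole. OPENING is the closure, from 0 (fully open) to 1 (shut), set as the call begins (- or left out, the last holds). The fingers move at their own pace and stop on an object; FORCE is the grip in N (left out, the last holds). Time passes only in rows, so rows that repeat a pose let the fingers close. It gives the time, the measured TCP pose, the force and the opening at its end, in the units of the state.
- read_state(): the state, without advancing time (a new reading comes with each control period).
- get_image(name): name is "side" or "top" or "wrist"; returns the picture (400x640x3 uint8, blue, green, red); there is no depth.
- camera_params(name): a dict with "intrinsics" (3x3 intrinsics, pixels), "origin" and "attitude" of the camera in the world. Camera axes: x right, y up, looking along -z (the intrinsics and any distortion apply to the point x, -y, -z); pixel columns grow to the right and rows downward; lengths in mm; the calibration is good to about 2 mm. A picture is of the moment at which its call begins: read the wrist's pose just before it. camera_params takes no time and is no camera call; for the wrist camera it gives the pose at the moment of the call.
- hand_in(): hands the job in, once; it reports no verdict.
The state is a dict: "time_s": time; "qpos": joint angles; "qvel": joint speeds; "effort": joint torques, N m; "eef_pos": TCP position; "ee_rot": TCP orientation; "contact_force": force on the tool from outside, world axes, zero at the start; "wrist_torque": the same for the moment, N m; "opening": finger opening in mm.
Only numpy, scipy, OpenCV 4.12 (cv2) and the standard library are available. Lean on these libraries where they do the work, as an engineer would, in place of code of your own. Each camera call takes 0.05 s, during which the arm holds its last target. There are 200 camera calls.

## Working session

There is one attempt and no reset: what is moved stays moved. The work goes in short steps, Python scripts to look and compute and a shell command to move; the robot and the scene stay as the last step left them, time stands still between calls to the robot, and variables do not carry over. Pictures are saved under pics/ and viewed, about 12 in all and at most 16, crops included, and the job is handed in when it is done.

```bash
ls; mkdir -p pics; python3 - <<'E'
from workcell import *
import cv2
s=read_state();print({k:s[k] for k in('time_s','eef_pos','ee_rot','opening')})
for n in('side','top','wrist'):
    p=camera_params(n);print(n,p)
    cv2.imwrite(f'pics/{n}0.png',get_image(n))
E
```

```text
pics
{'time_s': 0.0, 'eef_pos': array([ 221.98142096, -502.66034834,  230.09879061]), 'ee_rot': array([-1.13515602e-03,  9.78472463e-01,  2.06374260e-01, -1.20883672e-04]), 'opening': 85.58314446154861}
side {'intrinsics': array([[395.35910836,   0.        , 318.98436129],
       [  0.        , 395.35910836, 208.0953246 ],
       [  0.        ,   0.        ,   1.        ]]), 'origin': array([ 30.0502843 , 586.30462192, 527.32478121]), 'attitude': array([-0.28473265, -0.16895979,  0.4564528 ,  0.82585153])}
top {'intrinsics': array([[404.51310175,   0.        , 317.97024712],
       [  0.        , 404.51310175, 201.68154651],
       [  0.        ,   0.        ,   1.        ]]), 'origin': array([ 390.55199529,   -9.93325645, 1196.12206394]), 'attitude': array([ 0.71044885,  0.03569612, -0.02927845, -0.70223286])}
wrist {'intrinsics': array([[336.49604231,   0.        , 321.3251132 ],
       [  0.        , 336.49604231, 199.60462535],
       [  0.        ,   0.        ,   1.        ]]), 'origin': array([ 282.88899548, -476.20711314,  372.55937452]), 'attitude': array([ 0.83041411, -0.10978143,  0.07262773, -0.54137385])}
```

View pics/top0.png

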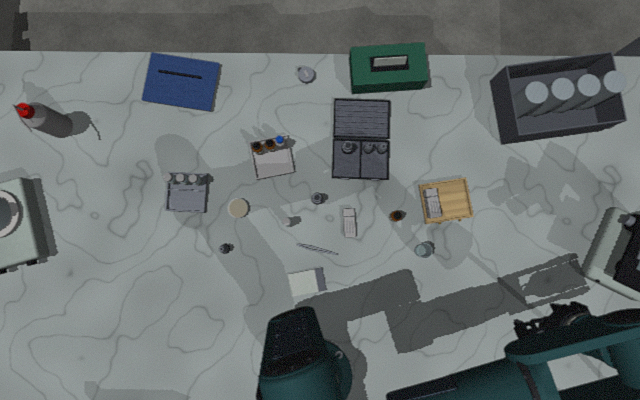

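View pics/side0.png

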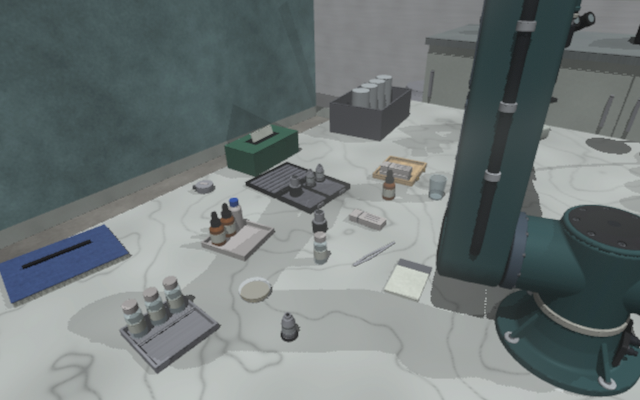

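```bash
cat > h.py <<'E'
import numpy as np, cv2
from workcell import *
from scipy.spatial.transform import Rotation as R
def rot(q): return R.from_quat([q[1],q[2],q[3],q[0]]).as_matrix()
def ray(n,uv,z,p=None):
    "pixel -> world point on the plane z"
    p=p or camera_params(n);K=p['intrinsics']
    d=np.linalg.inv(K)@[uv[0],uv[1],1];d=rot(p['attitude'])@(d*[1,-1,-1])
    o=p['origin'];return o+d*(z-o[2])/d[2]
def proj(n,X,p=None):
    p=p or camera_params(n);c=rot(p['attitude']).T@(np.array(X,float)-p['origin'])
    q=p['intrinsics']@(c*[1,-1,-1]);return q[:2]/q[2]
def go(xyz,yaw_y=None):
    "shift in tool axes (cm) from now to xyz; yaw_y: wanted world angle of the jaw axis (rad, mod pi)"
    s=read_state();M=rot(s['ee_rot']);d=M.T@(np.array(xyz)-s['eef_pos'])/10
    t=0
    if yaw_y is not None:
        w=M.T@[np.cos(yaw_y),np.sin(yaw_y),0];t=np.arctan2(-w[0],w[1]);t=(t+np.pi/2)%np.pi-np.pi/2
    return np.round(d,2),round(t,3)
E
python3 - <<'E'
import cv2
a=cv2.imread('pics/top0.png')
def c(x0,y0,x1,y1,s,n):
    cv2.imwrite(n,cv2.resize(a[y0:y1,x0:x1],None,fx=s,fy=s,interpolation=cv2.INTER_CUBIC))
c(155,125,315,260,5,'pics/c1.png')
c(280,90,480,265,4-0.6,'pics/c2.png')
E
```

```text
(no output)
```

View pics/c1.png

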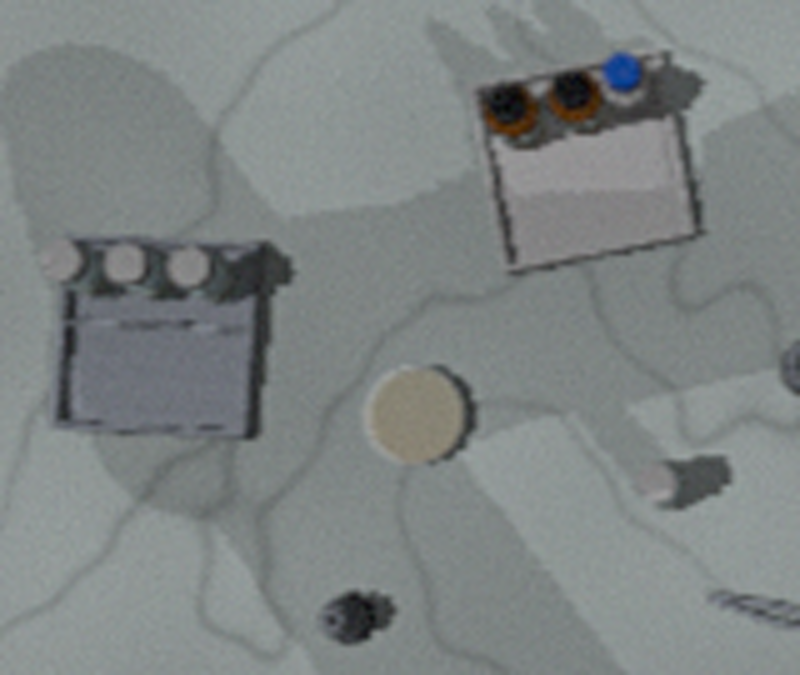

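View pics/c2.png

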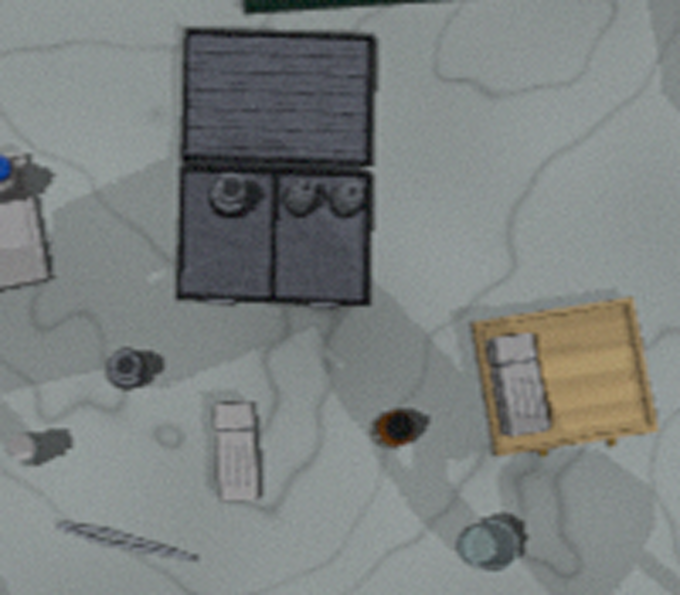

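```bash
cat > fit.py <<'E'
from h import *
from scipy.optimize import least_squares
p=camera_params('top')
c1=lambda x,y:(155+x/5,125+y/5)
c2=lambda x,y:(280+x/3.4,90+y/3.4)
def fit(name,sz,f,pts,z):
    # pts order: (+x,+y),(-x,+y),(-x,-y),(+x,-y)
    W=np.array([ray('top',f(*q),z,p)[:2] for q in pts])
    L=np.array([[1,1],[-1,1],[-1,-1],[1,-1]])*np.array(sz)/2
    def res(v):
        c,s=np.cos(v[2]),np.sin(v[2]);return ((L@np.array([[c,s],[-s,c]])+v[:2])-W).ravel()
    r=least_squares(res,[*W.mean(0),0]);print(name,np.round(r.x,3),'res',np.round(r.fun,1));return r.x
fit('vial',(116,116),c1,[(68,240),(55,428),(252,438),(268,243)],14)
fit('reag',(116,116),c1,[(478,90),(510,272),(703,235),(668,55)],14)
fit('case',(118,168),c2,[(180,168),(178,298),(370,303),(372,172)],14)
fit('slide',(118,140),c2,[(473,323),(493,453),(656,430),(632,298)],14)
fit('mailer',(84,32),c2,[(217,403),(222,500),(262,500),(257,403)],18)
for n,f,q,z in [('vial',c1,(657,482),68),('obj',c1,(335,620),48),('eye',c2,(126,367),52),('drop',c2,(402,425),80),('beaker',c2,(478,545),58)]:
    X=ray('top',f(*q),z,p);print(n,np.round(X,1),'side px of it',np.round(proj('side',X)),'foot',np.round(proj('side',[*X[:2],0])))
E
python3 fit.py
```

```text
vial [ 5.22711e+02  3.87626e+02 -2.80000e-02] res [ 2.4 -1.1 -1.8 -0.5 -0.4 -0.2 -0.2  1.8]
reag [6.29551e+02 1.36661e+02 2.01000e-01] res [ 2.1  0.8 -2.4 -0.4 -2.6 -0.4  2.8 -0. ]
case [ 6.27474e+02 -1.24010e+02 -1.30000e-02] res [ 1.5  0.1 -1.5  0.9 -1.2 -0.8  1.2 -0.1]
slide [ 5.07132e+02 -3.72522e+02  1.55000e-01] res [ 2.5  1.  -1.9 -1.3 -1.6  0.   0.9  0.2]
mailer [ 4.38616e+02 -9.37590e+01  5.00000e-02] res [-0.1 -1.4 -1.1 -0.8  0.1  1.3  1.1  0.9]
vial [438.2  88.4  68. ] side px of it [320. 234.] foot [320. 261.]
obj [359.  270.7  48. ] side px of it [288. 314.] foot [289. 334.]
eye [506.6   3.8  52. ] side px of it [319. 212.] foot [320. 231.]
drop [ 459. -221.   80.] side px of it [389. 170.] foot [387. 198.]
beaker [ 362.5 -286.8   58. ] side px of it [435. 179.] foot [432. 199.]
```

View pics/wrist0.png

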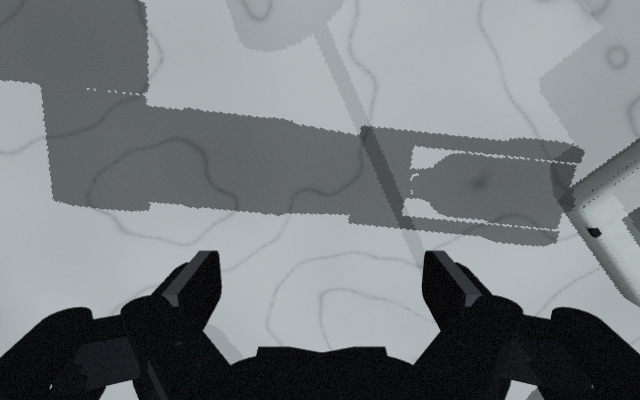

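```bash
python3 - <<'E'
from h import *
print(go([440,4,180],np.pi/2))
s=read_state();print(proj('wrist',s['eef_pos']),proj('wrist',s['eef_pos']-[0,0,200]))
E
```

```text
(array([ 40.41, -37.55,   5.11]), np.float64(0.416))
[321.18080633 258.2315467 ] [321.54343872 175.17954124]
```

```bash
python3 -m creep '[[[3.8,-3,0.5,0],[7,-6,1,0],[10.5,-9,1.5,0],[14,-12,2,0],[14,-12,2,0]]]'
python3 -m creep '[[[3.5,-3,0.5,0.1],[7,-6,1,0.2],[10.5,-9,1.5,0.3],[14,-12,2,0.416],[14,-12,2,0.416]]]'
python3 -c "
from h import *
print(go([480,4,160],np.pi/2))"
```

```text
time_s: 0.57
eef_pos: [302.6, -332.3, 209.7]
ee_rot: [-0.002, 0.978, 0.208, 0.0]
contact_force: [0.3, 0.4, -0.9]
opening: 85.1
time_s: 0.98
eef_pos: [382.0, -163.8, 190.1]
ee_rot: [-0.002, 1.0, -0.001, -0.0]
contact_force: [0.6, -0.4, -0.5]
opening: 85.6
(array([  9.79, -16.77,   3.09]), np.float64(-0.001))
```

```bash
python3 -m creep '[[[2.4,-4,0.8,0],[4.8,-8,1.6,0],[7.2,-12,2.4,0],[9.8,-16.8,3.1,0],[9.8,-16.8,3.1,0]]]'
python3 -m creep '[[[0,0,0,0]]]'
python3 - <<'E'
from h import *
s=read_state();p=camera_params('wrist');cv2.imwrite('pics/w1.png',get_image('wrist'))
print(s['eef_pos']);print('pred top',proj('wrist',[506.6,3.8,52],p),'foot',proj('wrist',[506.6,3.8,0],p), 'vial',proj('wrist',[438,88,68],p))
np.save('w1.npy',p,allow_pickle=True)
E
```

```text
time_s: 1.4
eef_pos: [480.6, 7.3, 159.0]
ee_rot: [-0.003, 1.0, 0.0, -0.0]
contact_force: [-1.2, -1.7, 1.1]
opening: 85.2
time_s: 1.48
eef_pos: [481.6, 11.9, 157.5]
ee_rot: [-0.004, 1.0, 0.003, -0.001]
contact_force: [-0.1, 0.0, 0.2]
opening: 85.3
[481.5551454   11.92377541 157.49920232]
pred top [333.78033503 166.04337819] foot [332.17931182 156.29503693] vial [220.90991768 259.18578724]
```

View pics/w1.png

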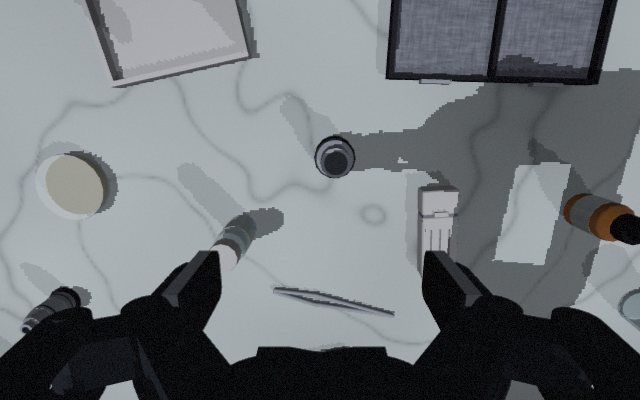

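```bash
python3 - <<'E'
from h import *
p=np.load('w1.npy',allow_pickle=True).item()
print('eye top',ray('wrist',(335,161),52,p),'rim27',ray('wrist',(335,157),27,p))
print('case front corners z14',ray('wrist',(387,78),14,p),ray('wrist',(599,83),14,p),'div',ray('wrist',(492,80),13,p))
print('reag -x+y,-x-y',ray('wrist',(114,85),14,p),ray('wrist',(254,55),14,p))
print('vial cap', ray('wrist',(223,259),68,p))
print(read_state()['eef_pos'],go([506,3.5,60],np.pi/2))
E
```

```text
eye top [510.36978539   2.95791355  52.        ] rim27 [509.80210071   2.17492476  27.        ]
case front corners z14 [571.56229664 -38.76771982  14.        ] [ 568.71029498 -208.06380997   14.        ] div [ 570.58612031 -123.08722685   13.        ]
reag -x+y,-x-y [565.02740577 181.45041578  14.        ] [588.10713481  66.96310678  14.        ]
vial cap [438.16795862  86.41362653  68.        ]
[480.67809134  10.12885559 157.61878253] (array([2.56, 0.74, 9.75]), np.float64(0.006))
```

```bash
python3 -m creep '[[[1.4,0.36,4,0],[2.8,0.7,7,0],[2.8,0.7,8,0],[2.8,0.7,8,0],[2.8,0.7,8,0]]]'
python3 -m creep '[[[0,0,0,0],[0,0,0,0]]]'
python3 -c "
from h import *
print(go([508.5,3,12],np.pi/2))"
```

```text
time_s: 1.95
eef_pos: [507.6, 3.1, 77.5]
ee_rot: [-0.003, 1.0, 0.002, -0.003]
contact_force: [0.1, -0.9, 1.1]
opening: 85.5
time_s: 2.12
eef_pos: [508.6, 2.5, 80.1]
ee_rot: [-0.003, 1.0, 0.002, -0.0]
contact_force: [0.3, -0.2, -0.5]
opening: 85.5
(array([-0.  , -0.01,  6.81]), np.float64(0.004))
```

```bash
python3 -m creep '[[[0,0,2,0],[0,0,4,0],[0,0,6,0],[0,0,6.8,0],[0,0,6.8,0]]]'
python3 -m creep '[[[0,0,0,0],[0,0,0,0],[0,0,0,0],[0,0,0,0],[0,0,0,0]]]' 1 30
python3 -m creep '[[[0,0,0,0],[0,0,0,0],[0,0,0,0],[0,0,0,0],[0,0,0,0]]]'
python3 -m creep '[[[0,0,0,0],[0,0,0,0],[0,0,0,0],[0,0,0,0],[0,0,0,0]]]'

```

```text
time_s: 2.53
eef_pos: [507.3, 2.9, 11.2]
ee_rot: [-0.003, 1.0, 0.002, -0.002]
contact_force: [-0.8, 0.5, 0.3]
opening: 85.5
time_s: 2.95
eef_pos: [508.3, 2.8, 12.6]
ee_rot: [-0.003, 1.0, 0.002, -0.0]
contact_force: [-0.5, 0.5, 3.9]
opening: 32.6
time_s: 3.37
eef_pos: [508.3, 2.8, 12.6]
ee_rot: [-0.003, 1.0, 0.002, -0.0]
contact_force: [-0.9, -0.6, -0.1]
opening: 32.6
time_s: 3.78
eef_pos: [508.3, 2.8, 12.6]
ee_rot: [-0.003, 1.0, 0.002, -0.001]
contact_force: [-1.1, 0.2, 1.3]
opening: 32.4
```

```bash
python3 -m creep '[[[0,0,-1.5,0],[0,0,-3.5,0],[0,0,-5.5,0],[0,0,-7.5,0],[0,0,-7.5,0]]]'
python3 -m creep '[[[2.3,2.1,0,0],[4.6,4.2,0,0],[7,6.4,0,0],[9.3,8.5,0,0],[9.3,8.5,0,0]]]'
python3 -m creep '[[[0,0,0,0],[0,0,0,0]]]'
python3 - <<'E'
from h import *
p=camera_params('wrist');cv2.imwrite('pics/w2.png',get_image('wrist'));np.save('w2.npy',p,allow_pickle=True)
print(go([602,-82.6,19],np.pi/2-.015))
print(proj('wrist',[602,-82.6,6],p))
E
```

```text
time_s: 4.2
eef_pos: [511.3, 2.1, 92.0]
ee_rot: [-0.003, 1.0, 0.002, 0.004]
contact_force: [0.3, 0.1, 0.3]
opening: 32.4
time_s: 4.62
eef_pos: [607.3, -86.6, 90.2]
ee_rot: [-0.001, 1.0, 0.0, 0.004]
contact_force: [-0.5, 0.6, -1.3]
opening: 32.4
time_s: 4.78
eef_pos: [606.5, -86.8, 88.1]
ee_rot: [-0.002, 1.0, -0.0, 0.002]
contact_force: [-0.3, 0.4, -1.2]
opening: 32.7
(array([-0.45, -0.33,  6.95]), np.float64(0.016))
[315.85120807 214.23589649]
```

View pics/w2.png

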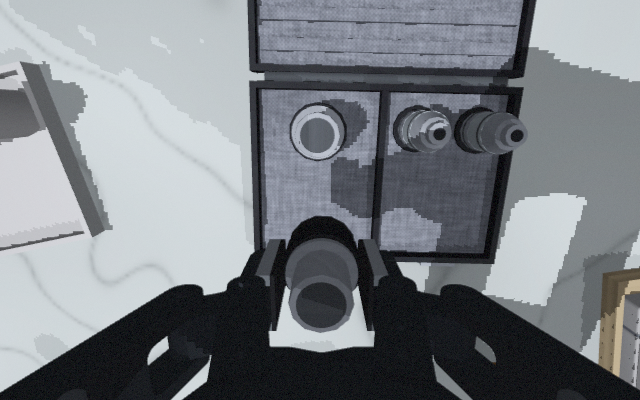

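```bash
python3 -m creep '[[[-0.45,-0.33,1.5,0],[-0.45,-0.33,3,0.015],[-0.45,-0.33,4.5,0.015],[-0.45,-0.33,6,0.015],[-0.45,-0.33,6.2,0.015]]]'
python3 -m creep '[[[0,0,0,0],[0,0,0,0]]]'
python3 -c "
from h import *
print(go([602,-82.6,18.6],np.pi/2-.015))"
```

```text
time_s: 5.25
eef_pos: [598.8, -81.0, 23.1]
ee_rot: [-0.003, 1.0, -0.007, -0.001]
contact_force: [-0.9, 1.3, -1.8]
opening: 32.5
time_s: 5.42
eef_pos: [597.9, -80.2, 23.0]
ee_rot: [-0.003, 1.0, -0.006, -0.001]
contact_force: [-0.5, -0.8, -0.6]
opening: 32.6
(array([0.41, 0.24, 0.44]), np.float64(0.003))
```

```bash
python3 -m creep '[[[0.2,0.1,0,0],[0.4,0.2,0,0],[0.4,0.2,0.2,0],[0.4,0.2,0.35,0],[0.4,0.2,0.35,0]]]'
python3 -m creep '[[[0,0,0,0],[0,0,0,0]]]'

```

```text
time_s: 5.83
eef_pos: [601.9, -82.2, 19.4]
ee_rot: [-0.003, 1.0, -0.006, -0.001]
contact_force: [0.0, -0.5, -1.3]
opening: 32.8
time_s: 6.0
eef_pos: [601.8, -82.3, 19.3]
ee_rot: [-0.003, 1.0, -0.006, -0.002]
contact_force: [0.2, -0.5, -0.3]
opening: 32.7
```

```bash
python3 -m creep '[[[0,0,0.05,0],[0,0,0.05,0],[0,0,0.1,0],[0,0,0.1,0]]]'
python3 -m creep '[[[0,0,0,0],[0,0,0,0]]]'

```

```text
time_s: 6.33
eef_pos: [601.8, -82.3, 18.7]
ee_rot: [-0.003, 1.0, -0.006, -0.002]
contact_force: [-1.3, 0.9, 1.5]
opening: 32.6
time_s: 6.5
eef_pos: [601.9, -82.4, 18.7]
ee_rot: [-0.003, 1.0, -0.006, -0.001]
contact_force: [0.1, -0.3, 0.8]
opening: 32.8
```

```bash
python3 -m creep '[[[0,0,0.06,0],[0,0,0.06,0]]]'
python3 -m creep '[[[0,0,0.0,0],[0,0,0.0,0]]]'

```

```text
time_s: 6.67
eef_pos: [602.0, -82.3, 18.7]
ee_rot: [-0.003, 1.0, -0.006, -0.001]
contact_force: [-2.3, -0.2, 3.6]
opening: 32.3
time_s: 6.83
eef_pos: [602.1, -82.4, 18.7]
ee_rot: [-0.003, 1.0, -0.006, -0.001]
contact_force: [-1.5, -0.1, 1.2]
opening: 32.6
```

```bash
python3 -m creep '[[[0,0,0,0],[0,0,0,0],[0,0,0,0],[0,0,0,0],[0,0,0,0]]]' 0.4
python3 -m creep '[[[0,0,-1,0],[0,0,-3,0],[0,0,-6,0],[0,0,-10,0],[0,0,-14,0]]]'
python3 -c "
from h import *
cv2.imwrite('pics/w3.png',get_image('wrist'))
print(go([345,270,160],np.pi/2+.4))"
```

```text
time_s: 7.25
eef_pos: [602.1, -82.4, 18.6]
ee_rot: [-0.003, 1.0, -0.006, -0.001]
contact_force: [0.1, 1.2, -0.1]
opening: 51.1
time_s: 7.67
eef_pos: [601.6, -83.0, 159.7]
ee_rot: [-0.003, 1.0, -0.006, -0.002]
contact_force: [1.4, -0.4, 1.0]
opening: 50.7
(array([-26.6 , -35.08,   0.85]), np.float64(-0.412))
```

View pics/w3.png

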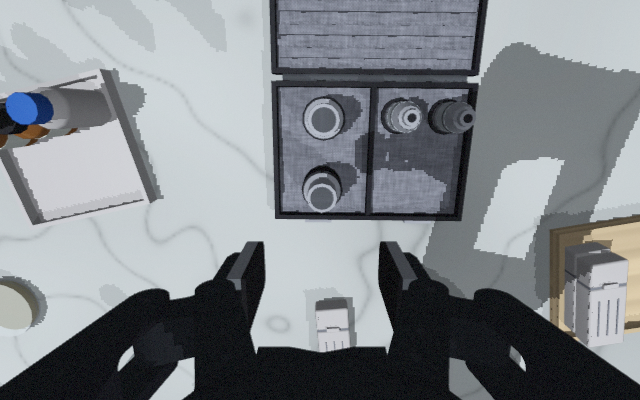

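```bash
python3 -m creep '[[[-2.4,-3.2,0,0],[-4.8,-6.4,0,0],[-7.2,-9.6,0,0],[-9.6,-12.8,0,0],[-12,-16,0,0]]]' 0
python3 -m creep '[[[-2.4,-3.2,0,0],[-4.8,-6.4,0,0],[-7.2,-9.6,0,0],[-9.6,-12.8,0,0],[-9.6,-12.8,0,0]]]'
python3 -c "
from h import *
print(go([345,270,160]))"
```

```text
time_s: 8.13
eef_pos: [487.4, 78.5, 171.0]
ee_rot: [-0.001, 1.0, -0.007, 0.008]
contact_force: [-0.1, 0.6, 0.1]
opening: 85.7
time_s: 8.55
eef_pos: [389.1, 212.7, 170.7]
ee_rot: [-0.003, 1.0, -0.002, 0.008]
contact_force: [-0.4, -0.3, 0.0]
opening: 85.6
(array([-4.45, -5.7 ,  1.04]), 0)
```

```bash
python3 -m creep '[[[-2,-2.6,0.5,0],[-4,-5.2,1,0],[-4,-5.2,1.5,0],[-4,-5.2,1.5,0],[-4,-5.2,1.5,0]]]'
python3 -m creep '[[[0,0,0,0],[0,0,0,0]]]'
python3 - <<'E'
from h import *
s=read_state();p=camera_params('wrist');im=get_image('wrist');cv2.imwrite('pics/w4.png',im)
np.save('w4.npy',p,allow_pickle=True);print(s['eef_pos']);print(proj('wrist',[359,270.7,48],p),proj('wrist',[359,270.7,0],p))
E
```

```text
time_s: 8.97
eef_pos: [349.9, 264.5, 155.6]
ee_rot: [-0.003, 1.0, -0.002, 0.008]
contact_force: [0.4, 0.1, -0.1]
opening: 85.4
time_s: 9.13
eef_pos: [351.0, 263.7, 156.1]
ee_rot: [-0.003, 1.0, -0.003, 0.008]
contact_force: [0.1, 0.1, 0.1]
opening: 85.4
[350.97172297 263.69851201 156.13356426]
[313.08527514 190.13001076] [314.64422554 178.58474601]
```

View pics/w4.png

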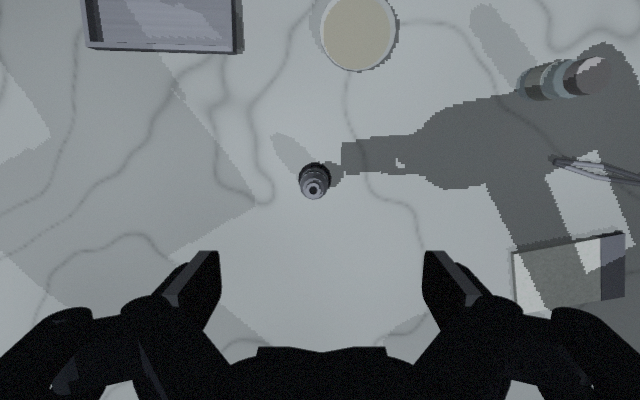

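```bash
python3 -c "
from h import *
print(go([359.5,270.7,80]),go([359.5,270.7,10]))"
```

```text
(array([ 0.73, -0.65,  7.63]), 0) (array([ 0.61, -0.61, 14.62]), 0)
```

```bash
python3 -m creep '[[[0.4,-0.3,2.5,0],[0.7,-0.6,5,0],[0.7,-0.6,7.5,0],[0.7,-0.6,7.5,0],[0.7,-0.6,7.5,0]]]'
python3 -m creep '[[[0,0,0,0],[0,0,0,0]]]'
python3 -c "
from h import *
print(go([359.5,270.7,10]))"
```

```text
time_s: 9.6
eef_pos: [358.7, 269.1, 80.3]
ee_rot: [-0.002, 1.0, -0.004, 0.007]
contact_force: [-0.4, -0.6, 0.6]
opening: 85.4
time_s: 9.77
eef_pos: [360.0, 269.5, 82.2]
ee_rot: [-0.003, 1.0, -0.004, 0.008]
contact_force: [-0.0, 0.1, -0.2]
opening: 85.7
(array([-0.17, -0.08,  7.22]), 0)
```

```bash
python3 -m creep '[[[0,-0.1,2,0],[-0.1,-0.1,4,0],[-0.1,-0.1,6,0],[-0.2,-0.1,7.2,0],[-0.2,-0.1,7.2,0]]]'
python3 -m creep '[[[0,0,0,0],[0,0,0,0],[0,0,0,0],[0,0,0,0],[0,0,0,0]]]' 1 30
python3 -m creep '[[[0,0,0,0],[0,0,0,0],[0,0,0,0],[0,0,0,0],[0,0,0,0]]]'

```

```text
time_s: 10.18
eef_pos: [358.1, 270.2, 8.9]
ee_rot: [-0.002, 1.0, -0.004, 0.007]
contact_force: [-0.9, -0.8, -0.5]
opening: 85.5
time_s: 10.6
eef_pos: [358.8, 270.6, 10.0]
ee_rot: [-0.003, 1.0, -0.004, 0.008]
contact_force: [-0.2, -0.6, 0.1]
opening: 25.3
time_s: 11.02
eef_pos: [358.8, 270.6, 10.1]
ee_rot: [-0.002, 1.0, -0.004, 0.008]
contact_force: [-0.5, -0.2, 1.9]
opening: 22.3
```

```bash
python3 -m creep '[[[0,0,-1.5,0],[0,0,-4,0],[0,0,-7,0],[0,0,-10.5,0],[0,0,-10.5,0]]]'
python3 -m creep '[[[1.4,2.6,0,0],[3.3,6,0,0],[5.2,9.4,0,0],[7.1,12.8,0,0],[9,16.2,0,0]]]'
python3 -m creep '[[[1.9,3.4,0,0],[3.8,6.8,0,0],[5.7,10.2,0,0],[7.6,13.6,0,0],[8.5,15.2,0,0]]]'
python3 -c "
from h import *
print(go([600.9,-165.6,90],np.pi/2-.015))"
```

```text
time_s: 11.43
eef_pos: [361.0, 272.3, 122.4]
ee_rot: [-0.006, 1.0, -0.004, 0.014]
contact_force: [1.5, 0.4, -0.6]
opening: 22.4
time_s: 11.85
eef_pos: [449.7, 108.0, 122.4]
ee_rot: [-0.006, 1.0, -0.004, 0.014]
contact_force: [0.3, -0.6, -1.2]
opening: 22.2
time_s: 12.27
eef_pos: [534.9, -48.9, 122.1]
ee_rot: [-0.005, 1.0, -0.006, 0.014]
contact_force: [0.0, 0.1, -1.2]
opening: 22.4
(array([ 6.65, 11.62,  3.27]), np.float64(0.003))
```

```bash
python3 -m creep '[[[1.9,3.3,0,0],[3.8,6.6,0,0],[5.5,9.8,0,0],[6.6,11.6,0,0],[6.6,11.6,0,0]]]'
python3 -m creep '[[[0,0,0,0],[0,0,0,0],[0,0,0,0]]]'
python3 -m creep '[[[0,0,4,0]]]'
python3 -m creep '[[[0,0,0,0],[0,0,0,0],[0,0,0,0]]]'
python3 -c "
from h import *
print(go([600.9,-165.6,16],np.pi/2-.015))"
```

```text
time_s: 12.68
eef_pos: [600.6, -170.2, 121.0]
ee_rot: [-0.004, 1.0, -0.008, 0.013]
contact_force: [-1.0, 0.3, -0.3]
opening: 22.4
time_s: 12.93
eef_pos: [600.0, -169.2, 120.3]
ee_rot: [-0.005, 1.0, -0.008, 0.013]
contact_force: [0.1, 0.3, -0.9]
opening: 22.4
time_s: 13.02
eef_pos: [606.9, -170.2, 90.3]
ee_rot: [-0.001, 1.0, -0.007, 0.022]
contact_force: [2.5, -0.5, 0.9]
opening: 22.1
time_s: 13.27
eef_pos: [608.2, -169.8, 93.1]
ee_rot: [-0.0, 1.0, -0.006, 0.024]
contact_force: [-0.9, -0.4, 0.5]
opening: 22.5
(array([-1.1 , -0.4 ,  7.66]), np.float64(0.002))
```

```bash
python3 -m creep '[[[0,0,-4,0]]]'
python3 -m creep '[[[0,0,0,0],[0,0,0,0],[0,0,0,0]]]'
python3 -m creep '[[[0,0,-4,0]]]'
python3 -m creep '[[[0,0,0,0],[0,0,0,0],[0,0,0,0]]]'

```

```text
time_s: 13.35
eef_pos: [602.1, -167.8, 124.9]
ee_rot: [-0.003, 1.0, -0.006, 0.017]
contact_force: [-0.5, 0.7, -3.3]
opening: 22.5
time_s: 13.6
eef_pos: [603.5, -168.1, 127.8]
ee_rot: [-0.002, 1.0, -0.006, 0.019]
contact_force: [-0.1, 0.4, -0.9]
opening: 22.3
time_s: 13.68
eef_pos: [596.0, -165.8, 155.5]
ee_rot: [-0.006, 1.0, -0.006, 0.009]
contact_force: [-0.9, 0.2, -4.7]
opening: 22.5
time_s: 13.93
eef_pos: [596.0, -165.8, 155.3]
ee_rot: [-0.006, 1.0, -0.006, 0.009]
contact_force: [-0.1, 0.8, -1.8]
opening: 22.6
```

```bash
python3 -m creep '[[[0,0,-4,0]]]'
python3 -m creep '[[[0,0,0,0],[0,0,0,0],[0,0,0,0]]]'
python3 -c "
from h import *
print(go([600.9,-165.6,30],np.pi/2-.015))"

```

```text
time_s: 14.02
eef_pos: [589.1, -163.8, 182.4]
ee_rot: [-0.01, 1.0, -0.006, -0.003]
contact_force: [-0.9, 0.3, -4.7]
opening: 22.2
time_s: 14.27
eef_pos: [588.9, -163.7, 181.2]
ee_rot: [-0.011, 1.0, -0.006, -0.003]
contact_force: [0.6, 0.2, -0.9]
opening: 22.3
(array([ 1.3 ,  0.49, 15.1 ]), np.float64(0.003))
```

```bash
python3 -m creep '[[[0.5,0.2,4,0]]]'
python3 -m creep '[[[0,0,0,0],[0,0,0,0],[0,0,0,0]]]'
python3 -c "
from h import *
print(go([600.9,-165.6,26],np.pi/2-.015))"

```

```text
time_s: 14.35
eef_pos: [598.5, -166.8, 150.2]
ee_rot: [-0.007, 1.0, -0.006, 0.006]
contact_force: [1.8, -1.0, 0.4]
opening: 22.2
time_s: 14.6
eef_pos: [599.4, -167.1, 151.9]
ee_rot: [-0.007, 1.0, -0.006, 0.007]
contact_force: [0.4, -0.0, 0.2]
opening: 22.5
(array([-1.000e-02,  2.000e-02,  1.259e+01]), np.float64(0.003))
```

Good compromise; lower smoothly.

```bash
python3 -m creep '[[[0,0,3,0],[0,0,6,0],[0,0,9,0],[0,0,9,0],[0,0,9,0]]]'
python3 -m creep '[[[0,0,0,0],[0,0,0,0],[0,0,0,0]]]'
python3 -m creep '[[[0,0,1,0],[0,0,2,0],[0,0,3,0],[0,0,3.5,0],[0,0,3.5,0]]]'
python3 -m creep '[[[0,0,0,0],[0,0,0,0],[0,0,0,0]]]'
python3 -c "
from h import *
print(go([600.9,-165.6,16],np.pi/2-.015))"

```

```text
time_s: 15.02
eef_pos: [600.7, -165.9, 62.5]
ee_rot: [-0.007, 1.0, -0.006, 0.006]
contact_force: [0.5, 0.0, 0.4]
opening: 22.6
time_s: 15.27
eef_pos: [602.7, -166.7, 66.0]
ee_rot: [-0.006, 1.0, -0.006, 0.009]
contact_force: [-0.3, -0.5, -0.2]
opening: 22.6
time_s: 15.68
eef_pos: [601.4, -165.5, 27.8]
ee_rot: [-0.007, 1.0, -0.006, 0.006]
contact_force: [-0.7, -0.3, -2.1]
opening: 22.6
time_s: 15.93
eef_pos: [601.4, -165.5, 27.8]
ee_rot: [-0.007, 1.0, -0.006, 0.006]
contact_force: [-0.4, -0.0, -2.4]
opening: 22.1
(array([-0.07,  0.02,  1.18]), np.float64(0.003))
```

```bash
python3 -m creep '[[[0,0,0.3,0],[0,0,0.6,0],[0,0,0.9,0],[0,0,1,0],[0,0,1,0]]]'
python3 -m creep '[[[0,0,0.05,0],[0,0,0.1,0],[0,0,0.1,0],[0,0,0.1,0]]]'
python3 -m creep '[[[0,0,0.05,0],[0,0,0.1,0],[0,0,0.1,0],[0,0,0.1,0]]]'

```

```text
time_s: 16.35
eef_pos: [601.2, -165.2, 17.2]
ee_rot: [-0.007, 1.0, -0.006, 0.006]
contact_force: [-0.9, 0.4, -1.0]
opening: 22.2
time_s: 16.68
eef_pos: [601.3, -165.2, 16.3]
ee_rot: [-0.007, 1.0, -0.006, 0.006]
contact_force: [-0.3, 0.7, -0.7]
opening: 22.5
time_s: 17.02
eef_pos: [601.4, -165.3, 16.2]
ee_rot: [-0.007, 1.0, -0.006, 0.006]
contact_force: [-2.9, 0.7, 6.5]
opening: 22.6
```

```bash
python3 -m creep '[[[0,0,0,0],[0,0,0,0],[0,0,0,0],[0,0,0,0],[0,0,0,0]]]' 0.5
python3 -m creep '[[[0,0,-2,0],[0,0,-5,0],[0,0,-9,0],[0,0,-13,0],[0,0,-13,0]]]'
python3 -m creep '[[[0,0,0,0],[0,0,0,0],[0,0,0,0]]]' 0
python3 -c "
from h import *
print(go([440,-215,170],np.pi/2))"

```

```text
time_s: 17.43
eef_pos: [601.3, -165.2, 15.9]
ee_rot: [-0.007, 1.0, -0.006, 0.006]
contact_force: [-0.2, 0.9, 0.5]
opening: 42.5
time_s: 17.85
eef_pos: [604.4, -168.9, 156.9]
ee_rot: [-0.004, 1.0, -0.006, 0.015]
contact_force: [1.4, -0.5, 2.4]
opening: 42.8
time_s: 18.1
eef_pos: [604.2, -168.9, 156.3]
ee_rot: [-0.004, 1.0, -0.006, 0.014]
contact_force: [0.8, -0.3, -0.2]
opening: 77.1
(array([-16.32,   4.79,  -1.88]), np.float64(-0.012))
```

```bash
python3 -m creep '[[[-4,1.2,-0.5,0],[-8,2.4,-1,0],[-12,3.6,-1.5,0],[-16.3,4.8,-1.9,0],[-16.3,4.8,-1.9,0]]]' 0
python3 -m creep '[[[0,0,0,0],[0,0,0,0],[0,0,0,0]]]'
python3 - <<'E'
from h import *
s=read_state();p=camera_params('wrist');im=get_image('wrist');cv2.imwrite('pics/w5.png',im)
np.save('w5.npy',p,allow_pickle=True);print(s['eef_pos'],s['ee_rot']);print(proj('wrist',[459,-221,80],p),proj('wrist',[459,-221,40],p),proj('wrist',[459,-221,0],p))
E
```

```text
time_s: 18.52
eef_pos: [434.1, -215.4, 167.7]
ee_rot: [-0.005, 1.0, -0.008, 0.011]
contact_force: [0.9, 0.2, 0.1]
opening: 85.7
time_s: 18.77
eef_pos: [434.6, -214.9, 166.6]
ee_rot: [-0.005, 1.0, -0.007, 0.01]
contact_force: [-0.5, 0.3, 0.2]
opening: 85.1
[ 434.55979096 -214.9319935   166.60239525] [-0.00548815  0.99990574 -0.00735195  0.01021504]
[331.12252978 173.96127687] [330.26248209 165.66329114] [329.61754514 159.44075525]
```

View pics/w5.png

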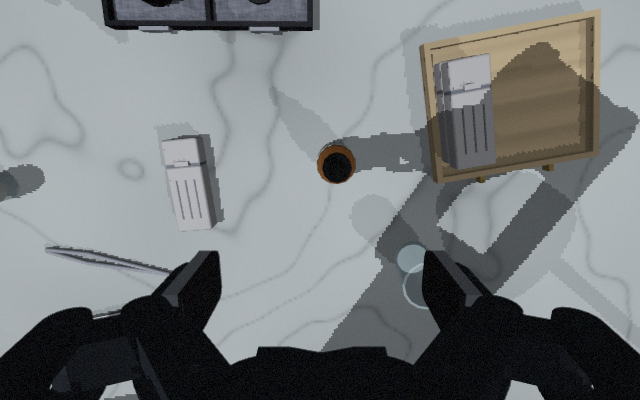

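```bash
python3 - <<'E'
from h import *
p=np.load('w5.npy',allow_pickle=True).item()
print(ray('wrist',(337,167.5),80,p),ray('wrist',(336,164),40,p))
for u in [(421,46),(437,183),(600,152),(600,11)]: print(ray('wrist',u,14,p))
th=.155;c,s=np.cos(th),np.sin(th)
for L in [(59,70),(-59,70),(-59,-70),(59,-70)]: print('top fit',507.1+c*L[0]-s*L[1],-372.5+s*L[0]+c*L[1])
for u in [(163,142),(181,231),(213,227),(199,138)]: print(ray('wrist',u,18,p))
print('beaker foot',ray('wrist',(412,258),0,p))
E
```

```text
[ 463.44333708 -225.08119348   80.        ] [ 460.28419403 -225.63435579   40.        ]
[ 551.93615524 -295.89268619   14.        ]
[ 438.38277661 -316.47336848   14.        ]
[ 463.96759597 -455.65017142   14.        ]
[ 575.10500669 -435.38230371   14.        ]
top fit 554.5860733653002 -294.23076698762577
top fit 438.0007127339398 -312.44761870398065
top fit 459.6139266346999 -450.76923301237423
top fit 576.1992872660602 -432.55238129601935
[478.31806023 -77.22715302  18.        ]
[397.24146301 -83.40203907  18.        ]
[ 400.76784708 -113.33051529   18.        ]
[ 481.25999869 -108.75680146   18.        ]
beaker foot [ 360.24852397 -301.60369883    0.        ]
```

```bash
python3 -m creep '[[[1.3,0.4,1.5,0],[2.6,0.9,3,0],[2.6,0.9,5,0],[2.6,0.9,5,0],[2.6,0.9,5,0]]]'
python3 -m creep '[[[0,0,0,0],[0,0,0,0],[0,0,0,0]]]'
python3 -c "
from h import *
print(go([460.5,-223.5,14],np.pi/2))"
```

```text
time_s: 19.23
eef_pos: [461.8, -222.7, 115.6]
ee_rot: [-0.007, 1.0, -0.006, 0.009]
contact_force: [-0.5, -0.5, 0.3]
opening: 85.2
time_s: 19.48
eef_pos: [462.5, -222.9, 116.9]
ee_rot: [-0.006, 1.0, -0.006, 0.009]
contact_force: [0.6, 0.3, 0.6]
opening: 85.4
(array([-0.39,  0.18, 10.28]), np.float64(-0.012))
```

```bash
python3 -m creep '[[[-0.2,0.1,2.5,0],[-0.4,0.2,5,0],[-0.4,0.2,7.5,0],[-0.4,0.2,10.2,0],[-0.4,0.2,10.2,0]]]'
python3 -m creep '[[[0,0,0,0],[0,0,0,0]]]'
python3 -m creep '[[[0,0,0,0],[0,0,0,0],[0,0,0,0],[0,0,0,0],[0,0,0,0]]]' 1 30
python3 -m creep '[[[0,0,0,0],[0,0,0,0],[0,0,0,0],[0,0,0,0],[0,0,0,0]]]'

```

```text
time_s: 19.9
eef_pos: [457.0, -221.5, 10.2]
ee_rot: [-0.009, 1.0, -0.006, 0.005]
contact_force: [-1.8, 0.8, -0.1]
opening: 85.4
time_s: 20.07
eef_pos: [457.2, -221.7, 11.2]
ee_rot: [-0.008, 1.0, -0.006, 0.006]
contact_force: [-0.0, 0.6, 0.3]
opening: 85.2
time_s: 20.48
eef_pos: [457.9, -222.3, 12.5]
ee_rot: [-0.008, 1.0, -0.006, 0.007]
contact_force: [-0.0, -0.5, 0.9]
opening: 31.1
time_s: 20.9
eef_pos: [457.9, -222.3, 12.5]
ee_rot: [-0.008, 1.0, -0.006, 0.007]
contact_force: [-0.4, 0.3, 0.4]
opening: 30.7
```

```bash
python3 -m creep '[[[0,0,-1.5,0],[0,0,-4,0],[0,0,-7,0],[0,0,-10,0],[0,0,-10,0]]]'
python3 -m creep '[[[0,0,0,0],[0,0,0,0],[0,0,0,0]]]'
python3 -c "
from h import *
print(go([603,130.5,115],np.pi/2+.201))"
```

```text
time_s: 21.32
eef_pos: [460.0, -226.0, 119.3]
ee_rot: [-0.004, 1.0, -0.006, 0.012]
contact_force: [1.2, -0.2, 0.7]
opening: 31.0
time_s: 21.57
eef_pos: [459.4, -225.7, 118.3]
ee_rot: [-0.005, 1.0, -0.006, 0.011]
contact_force: [-0.1, 0.1, -1.0]
opening: 30.6
(array([ 13.9 , -35.79,   0.99]), np.float64(-0.214))
```

```bash
python3 -m creep '[[[1,-2.5,0,0],[2.4,-6.1,0,0],[3.8,-9.7,0,0],[5.2,-13.3,0,0],[6.6,-16.9,0,0]]]'
python3 -m creep '[[[1.4,-3.6,0,-0.05],[2.8,-7.2,0,-0.1],[4.2,-10.8,0,-0.16],[5.5,-14.4,0,-0.214],[5.5,-14.4,0,-0.214]]]'
python3 -m creep '[[[0,0,0,0],[0,0,0,0],[0,0,0,0]]]'
python3 -c "
from h import *
print(go([603,130.5,115],np.pi/2+.201))"
```

```text
time_s: 21.98
eef_pos: [526.7, -55.7, 119.4]
ee_rot: [-0.005, 1.0, -0.007, 0.009]
contact_force: [0.7, -0.5, -1.7]
opening: 31.0
time_s: 22.4
eef_pos: [583.9, 94.1, 119.7]
ee_rot: [-0.006, 0.994, 0.104, 0.009]
contact_force: [-0.4, -0.2, 0.4]
opening: 31.2
time_s: 22.65
eef_pos: [582.9, 93.3, 118.1]
ee_rot: [-0.006, 0.995, 0.104, 0.007]
contact_force: [-0.1, -0.1, -1.0]
opening: 31.2
(array([ 2.73, -3.22,  0.39]), np.float64(0.007))
```

```bash
python3 -m creep '[[[0.9,-1,0,0],[1.8,-2.1,0,0],[2.7,-3.2,0.3,0],[2.7,-3.2,0.3,0],[2.7,-3.2,0.3,0]]]'
python3 -m creep '[[[0,0,0,0],[0,0,0,0],[0,0,0,0]]]'
python3 - <<'E'
from h import *
s=read_state();p=camera_params('wrist');im=get_image('wrist');cv2.imwrite('pics/w6.png',im)
np.save('w6.npy',p,allow_pickle=True);print(s['eef_pos'],s['ee_rot']);print(go([603,130.5,25],np.pi/2+.201))
E
```

```text
time_s: 23.07
eef_pos: [603.1, 131.1, 115.5]
ee_rot: [-0.006, 0.994, 0.104, 0.007]
contact_force: [0.1, 0.0, -1.3]
opening: 30.6
time_s: 23.32
eef_pos: [603.0, 130.9, 115.5]
ee_rot: [-0.006, 0.994, 0.104, 0.007]
contact_force: [-0.5, 0.1, -0.5]
opening: 31.1
[602.97881001 130.94686704 115.51336709] [-0.00601531  0.99449494  0.10437813  0.00698791]
(array([-0.14,  0.13,  9.05]), np.float64(0.008))
```

View pics/w6.png

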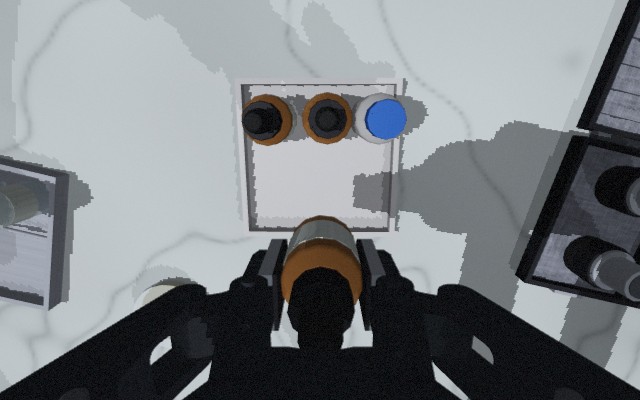

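```bash
python3 - <<'E'
from h import *
p=np.load('w6.npy',allow_pickle=True).item()
W=[ray('wrist',u,14,p)[:2] for u in [(239,80),(249,231),(393,230),(404,82)]];print(np.round(W,1),np.mean(W,0))
E
python3 -m creep '[[[0,0,2,0],[-0.1,0.1,4,0],[-0.1,0.1,6,0],[-0.1,0.1,8,0],[-0.1,0.1,8.5,0]]]'
python3 -m creep '[[[0,0,0,0],[0,0,0,0],[0,0,0,0]]]'
python3 -c "
from h import *
print(go([603,130.5,16.5],np.pi/2+.201))"
```

```text
[[676.1 205.6]
 [568.6 181.8]
 [592.7  73.7]
 [698.3  94.1]] [633.92865313 138.78845011]
time_s: 23.78
eef_pos: [600.6, 130.2, 26.6]
ee_rot: [-0.006, 0.995, 0.104, 0.004]
contact_force: [-0.3, 0.5, -1.1]
opening: 31.1
time_s: 24.03
eef_pos: [601.4, 130.2, 27.9]
ee_rot: [-0.006, 0.995, 0.104, 0.005]
contact_force: [-0.9, 0.2, -1.0]
opening: 30.7
(array([0.15, 0.01, 1.14]), np.float64(0.007))
```

```bash
python3 -m creep '[[[0.2,-0.1,0,0],[0.3,-0.1,0.4,0],[0.3,-0.1,0.8,0],[0.3,-0.1,1,0],[0.3,-0.1,1,0]]]'
python3 -m creep '[[[0,0,0.05,0],[0,0,0.1,0],[0,0,0.1,0],[0,0,0.1,0]]]'
python3 -m creep '[[[0,0,0.05,0],[0,0,0.1,0],[0,0,0.1,0],[0,0,0.1,0]]]'

```

```text
time_s: 24.45
eef_pos: [603.6, 131.9, 17.1]
ee_rot: [-0.006, 0.995, 0.104, 0.004]
contact_force: [0.0, -0.6, -0.7]
opening: 31.0
time_s: 24.78
eef_pos: [603.7, 131.9, 16.5]
ee_rot: [-0.006, 0.995, 0.104, 0.004]
contact_force: [-1.5, -1.0, 2.5]
opening: 31.2
time_s: 25.12
eef_pos: [603.7, 131.9, 16.5]
ee_rot: [-0.006, 0.995, 0.104, 0.004]
contact_force: [-3.3, -0.5, 4.4]
opening: 31.0
```

```bash
python3 -m creep '[[[0,0,0,0],[0,0,0,0],[0,0,0,0],[0,0,0,0],[0,0,0,0]]]' 0.4
python3 -m creep '[[[0,0,-2,0],[0,0,-5,0],[0,0,-9,0],[0,0,-12,0],[0,0,-12,0]]]'
python3 -m creep '[[[0,0,0,0],[0,0,0,0],[0,0,0,0]]]' 0
python3 -c "
from h import *
cv2.imwrite('pics/w7.png',get_image('wrist'))
print(go([438.2,87.4,110],np.pi/2))"

```

```text
time_s: 25.53
eef_pos: [603.6, 131.9, 16.1]
ee_rot: [-0.006, 0.995, 0.104, 0.004]
contact_force: [0.2, -0.0, -0.3]
opening: 51.3
time_s: 25.95
eef_pos: [607.2, 130.9, 145.4]
ee_rot: [-0.006, 0.994, 0.104, 0.012]
contact_force: [1.0, 0.2, 1.0]
opening: 51.2
time_s: 26.2
eef_pos: [606.9, 130.8, 144.5]
ee_rot: [-0.006, 0.994, 0.104, 0.011]
contact_force: [-0.0, -0.8, -0.2]
opening: 84.0
(array([-17.43,   0.79,   2.99]), np.float64(0.208))
```

```bash
python3 -m creep '[[[-4,0.2,0,0.05],[-8,0.4,0,0.1],[-12,0.6,0,0.15],[-16,0.8,0,0.22],[-17.4,0.8,1,0.22]]]'
python3 -m creep '[[[0,0,0,0],[0,0,0,0],[0,0,0,0]]]' 0
python3 -c "
from h import *
print(go([438.2,87.4,110],np.pi/2-.028))"

```

```text
time_s: 26.67
eef_pos: [433.9, 86.4, 129.0]
ee_rot: [-0.007, 1.0, -0.007, 0.008]
contact_force: [1.2, -0.2, 0.1]
opening: 85.1
time_s: 26.92
eef_pos: [434.6, 86.5, 128.7]
ee_rot: [-0.007, 1.0, -0.007, 0.008]
contact_force: [-0.3, 0.8, 0.8]
opening: 85.5
(array([ 0.33, -0.07,  1.88]), np.float64(0.014))
```

View pics/w7.png

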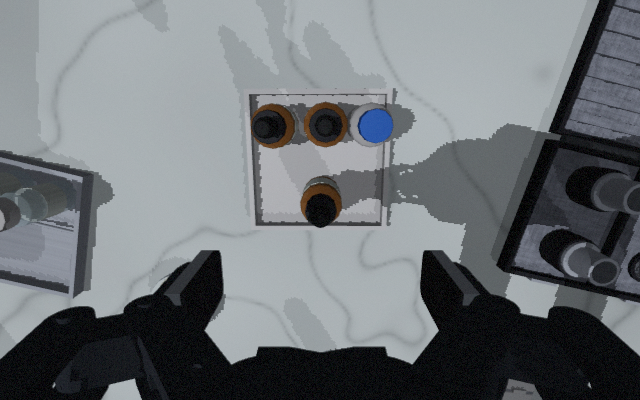

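```bash
python3 -m creep '[[[0.3,-0.1,1,0.014],[0.3,-0.1,2,0.014],[0.3,-0.1,3,0.014],[0.3,-0.1,4,0.014],[0.3,-0.1,4,0.014]]]'
python3 -m creep '[[[0,0,0,0],[0,0,0,0],[0,0,0,0]]]'
python3 -c "
from h import *
print(go([438.2,87.4,14],np.pi/2-.028))"

```

```text
time_s: 27.33
eef_pos: [436.3, 87.9, 85.2]
ee_rot: [-0.007, 1.0, -0.014, 0.005]
contact_force: [-0.9, 0.4, -0.1]
opening: 85.2
time_s: 27.58
eef_pos: [436.5, 87.9, 85.3]
ee_rot: [-0.007, 1.0, -0.014, 0.005]
contact_force: [-0.6, 0.3, 0.7]
opening: 85.1
(array([0.11, 0.15, 7.13]), np.float64(0.0))
```

```bash
python3 -m creep '[[[0.1,0.1,1.8,0],[0.1,0.1,3.6,0],[0.1,0.15,5.4,0],[0.1,0.15,7.1,0],[0.1,0.15,7.1,0]]]'
python3 -m creep '[[[0,0,0,0],[0,0,0,0]]]'
python3 -m creep '[[[0,0,0,0],[0,0,0,0],[0,0,0,0],[0,0,0,0],[0,0,0,0]]]' 1 30
python3 -m creep '[[[0,0,0,0],[0,0,0,0],[0,0,0,0],[0,0,0,0],[0,0,0,0]]]'

```

```text
time_s: 28.0
eef_pos: [435.7, 87.1, 11.6]
ee_rot: [-0.006, 1.0, -0.014, 0.002]
contact_force: [-1.5, 0.3, -0.8]
opening: 85.0
time_s: 28.17
eef_pos: [436.1, 87.2, 12.3]
ee_rot: [-0.006, 1.0, -0.014, 0.002]
contact_force: [-0.1, -1.1, -0.5]
opening: 85.3
time_s: 28.58
eef_pos: [436.4, 87.3, 12.8]
ee_rot: [-0.007, 1.0, -0.014, 0.003]
contact_force: [-0.7, 1.2, 6.0]
opening: 26.3
time_s: 29.0
eef_pos: [436.5, 87.2, 12.9]
ee_rot: [-0.007, 1.0, -0.014, 0.003]
contact_force: [0.4, 0.4, 1.0]
opening: 26.0
```

```bash
python3 -m creep '[[[0,0,-1.5,0],[0,0,-4,0],[0,0,-7,0],[0,0,-9,0],[0,0,-9,0]]]'
python3 -m creep '[[[0,0,0,0],[0,0,0,0],[0,0,0,0]]]'
python3 -c "
from h import *
p=np.load('w4.npy',allow_pickle=True).item()
print(ray('wrist',(87,48),14,p),ray('wrist',(242,53),14,p))
c,s=np.cos(-.028),np.sin(-.028)
for L in [(-58,58),(-58,-58),(-27,0)]: print(522.7+c*L[0]-s*L[1],387.6+s*L[0]+c*L[1])
print(go([496,388.4,100],np.pi/2-.028))"
```

```text
time_s: 29.42
eef_pos: [439.2, 86.3, 108.0]
ee_rot: [-0.007, 1.0, -0.014, 0.008]
contact_force: [0.1, -0.2, 0.5]
opening: 26.5
time_s: 29.67
eef_pos: [438.4, 86.2, 106.7]
ee_rot: [-0.007, 1.0, -0.014, 0.006]
contact_force: [-0.2, 0.6, -1.6]
opening: 25.9
[467.31122418 448.61129615  14.        ] [462.63881967 326.45101568  14.        ]
466.34652232027173 447.2010532910314
463.09894670896864 331.2465223202717
495.7105833085301 388.3559012198723
(array([  4.91, -30.35,   1.15]), np.float64(0.0))
```

```bash
python3 -m creep '[[[0.5,-2.8,0,0],[1,-6.4,0,0],[1.6,-10,0,0],[2.2,-13.6,0,0],[2.8,-17,0,0]]]'
python3 -m creep '[[[0.6,-3.4,0,0],[1.1,-6.8,0,0],[1.7,-10.2,0,0],[2.1,-13,0,0],[2.1,-13,0,0]]]'
python3 -m creep '[[[0,0,0,0],[0,0,0,0],[0,0,0,0]]]'
python3 - <<'E'
from h import *
cv2.imwrite('pics/w8.png',get_image('wrist'));np.save('w8.npy',camera_params('wrist'),allow_pickle=True)
print(go([496,388.4,90],np.pi/2-.028))
E
```

```text
time_s: 30.08
eef_pos: [470.1, 256.8, 107.4]
ee_rot: [-0.006, 1.0, -0.014, 0.005]
contact_force: [0.9, -0.2, -0.9]
opening: 26.2
time_s: 30.5
eef_pos: [493.8, 390.7, 106.5]
ee_rot: [-0.007, 1.0, -0.012, 0.004]
contact_force: [0.1, -0.9, -0.3]
opening: 26.2
time_s: 30.75
eef_pos: [493.1, 389.4, 105.0]
ee_rot: [-0.006, 1.0, -0.012, 0.002]
contact_force: [0.6, -1.4, -0.8]
opening: 26.3
(array([0.25, 0.11, 1.57]), np.float64(0.004))
```

View pics/w8.png

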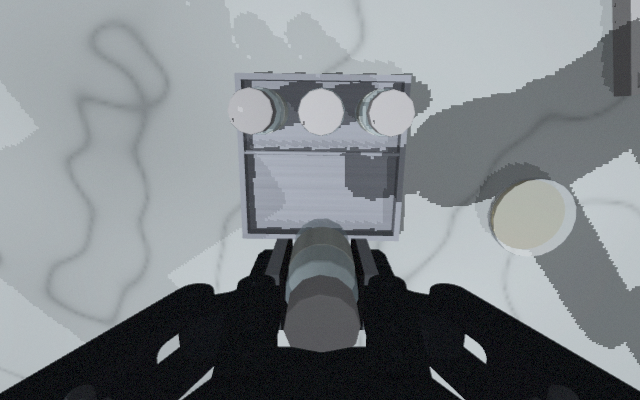

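```bash
python3 - <<'E'
from h import *
p=np.load('w8.npy',allow_pickle=True).item()
W=[ray('wrist',u,14,p)[:2] for u in [(236,73),(243,238),(399,238),(411,75)]];print(np.round(W,1),np.mean(W,0))
E
python3 -m creep '[[[0.2,0.1,1.8,0],[0.2,0.1,3.6,0],[0.2,0.1,5.4,0],[0.2,0.1,7,0],[0.2,0.1,7,0]]]'
python3 -m creep '[[[0,0,0,0],[0,0,0,0],[0,0,0,0]]]'
python3 -c "
from h import *
print(go([497,388.4,17],np.pi/2-.028))"
```

```text
[[584.3 444.4]
 [468.8 449.6]
 [466.4 333.7]
 [580.1 329.7]] [524.92298288 389.3429909 ]
time_s: 31.22
eef_pos: [493.5, 386.3, 31.4]
ee_rot: [-0.004, 1.0, -0.013, -0.001]
contact_force: [-0.7, -1.2, -1.0]
opening: 26.3
time_s: 31.47
eef_pos: [494.2, 386.2, 32.8]
ee_rot: [-0.004, 1.0, -0.013, 0.0]
contact_force: [1.0, 0.4, -0.5]
opening: 26.2
(array([ 0.27, -0.21,  1.59]), np.float64(0.001))
```

```bash
python3 -m creep '[[[0.2,-0.2,0,0],[0.3,-0.2,0.5,0],[0.3,-0.2,1,0],[0.3,-0.2,1.4,0],[0.3,-0.2,1.4,0]]]'
python3 -m creep '[[[0,0,0.05,0],[0,0,0.1,0],[0,0,0.1,0],[0,0,0.1,0]]]'
python3 -m creep '[[[0,0,0.05,0],[0,0,0.1,0],[0,0,0.1,0],[0,0,0.1,0]]]'

```

```text
time_s: 31.88
eef_pos: [496.4, 387.7, 17.2]
ee_rot: [-0.003, 1.0, -0.013, -0.001]
contact_force: [-0.3, -0.8, -0.4]
opening: 26.2
time_s: 32.22
eef_pos: [496.5, 387.9, 16.9]
ee_rot: [-0.004, 1.0, -0.013, -0.001]
contact_force: [-1.0, -0.9, 4.9]
opening: 26.2
time_s: 32.55
eef_pos: [496.5, 387.9, 16.9]
ee_rot: [-0.004, 1.0, -0.013, -0.001]
contact_force: [-2.2, -2.7, 6.0]
opening: 26.3
```

```bash
python3 -m creep '[[[0,0,0,0],[0,0,0,0],[0,0,0,0],[0,0,0,0],[0,0,0,0]]]' 0.45
python3 -m creep '[[[0,0,-2,0],[0,0,-5,0],[0,0,-9,0],[0,0,-12,0],[0,0,-12,0]]]'
python3 -m creep '[[[0,0,0,0],[0,0,0,0],[0,0,0,0]]]' 0
python3 -c "
from h import *
cv2.imwrite('pics/w9.png',get_image('wrist'))
print(go([425,-94.7,130],np.pi/2+.06))"

```

```text
time_s: 32.97
eef_pos: [496.4, 387.8, 16.3]
ee_rot: [-0.003, 1.0, -0.013, -0.001]
contact_force: [-0.4, -0.3, -0.3]
opening: 47.1
time_s: 33.38
eef_pos: [500.2, 389.3, 145.7]
ee_rot: [-0.008, 1.0, -0.013, 0.006]
contact_force: [1.9, 0.6, 1.7]
opening: 46.9
time_s: 33.63
eef_pos: [499.9, 389.1, 144.8]
ee_rot: [-0.007, 1.0, -0.013, 0.005]
contact_force: [-0.2, -0.2, -0.5]
opening: 80.6
(array([-6.19, 48.56,  0.66]), np.float64(-0.086))
```

View pics/w9.png

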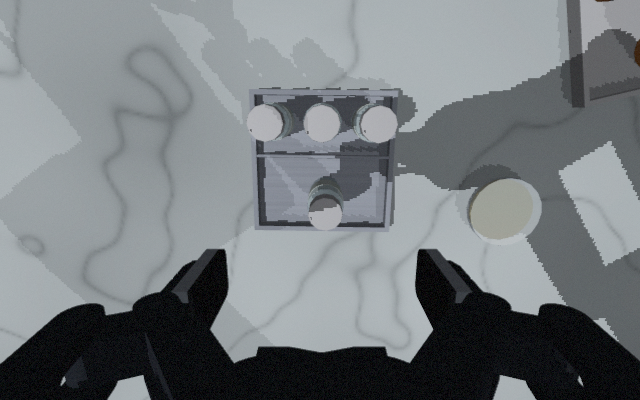

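Vial stands in the tray at (325,200). On to the mailer.

```bash
python3 -m creep '[[[-0.5,3.8,0,0],[-1,7.6,0,0],[-1.5,11.4,0,0],[-2,15.2,0,0],[-2.5,19,0,0]]]' 0
python3 -m creep '[[[-0.5,3.8,0,0],[-1,7.6,0,0],[-1.5,11.4,0,0],[-2,15.2,0,0],[-2.5,19,0,-0.08]]]'
python3 -c "
from h import *
print(go([425,-94.7,130],np.pi/2+.06))"

```

```text
time_s: 34.1
eef_pos: [467.9, 197.9, 138.9]
ee_rot: [-0.006, 1.0, -0.013, 0.003]
contact_force: [1.2, -1.1, 0.3]
opening: 85.1
time_s: 34.52
eef_pos: [436.4, 7.1, 134.7]
ee_rot: [-0.006, 1.0, 0.028, 0.002]
contact_force: [0.8, 0.2, 0.9]
opening: 85.7
(array([-1.71, 10.11,  0.33]), np.float64(-0.004))
```

```bash
python3 -m creep '[[[-0.8,3.6,0,0],[-1.2,7,0,0],[-1.7,10,0,0],[-1.7,10,0,0],[-1.7,10,0,0]]]'
python3 -m creep '[[[0,0,0,0],[0,0,0,0],[0,0,0,0]]]'
python3 - <<'E'
from h import *
cv2.imwrite('pics/w10.png',get_image('wrist'));np.save('w10.npy',camera_params('wrist'),allow_pickle=True)
print(read_state()['eef_pos'],go([439,-94.7,60],np.pi/2+.06))
E
```

```text
time_s: 34.93
eef_pos: [423.9, -94.6, 131.8]
ee_rot: [-0.007, 1.0, 0.026, 0.0]
contact_force: [-0.8, 0.6, -0.2]
opening: 85.2
time_s: 35.18
eef_pos: [423.8, -93.4, 131.2]
ee_rot: [-0.008, 1.0, 0.027, -0.0]
contact_force: [0.1, 0.6, 0.4]
opening: 85.6
[423.91684126 -93.44149541 131.37308738] (array([1.5 , 0.31, 7.13]), np.float64(-0.006))
```

View pics/w10.png

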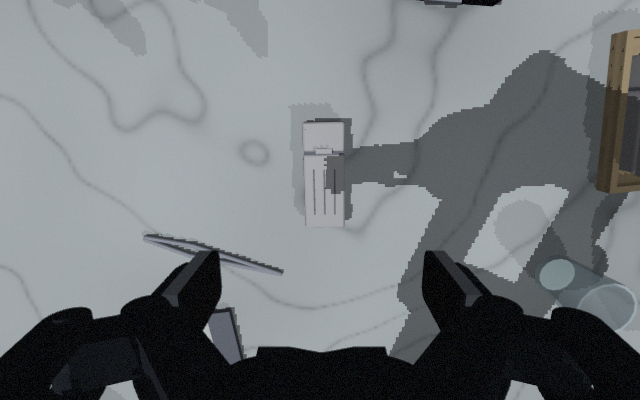

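```bash
python3 - <<'E'
from h import *
p=np.load('w10.npy',allow_pickle=True).item()
for u,z in [((304,123),18),((305,226),18),((344,228),18),((343,122),18),((283,270),3),((145,235),3)]: print(ray('wrist',u,z,p))
c=ray('wrist',(324,175),18,p);print(c,go([c[0],c[1],60]))
E
```

```text
[479.15724856 -75.83790988  18.        ]
[398.35370399 -79.88550199  18.        ]
[ 398.49642344 -111.31538645   18.        ]
[ 481.44284253 -104.66497513   18.        ]
[350.62669973 -61.41252796   3.        ]
[376.58936772  58.75024441   3.        ]
[440.85176649 -92.83645132  18.        ] (array([1.69, 0.14, 7.14]), 0)
```

```bash
python3 -m creep '[[[0.8,0.1,2,0],[1.6,0.2,4,0],[1.6,0.2,6.5,0],[1.6,0.2,8,0],[1.6,0.2,8,0]]]'
python3 -m creep '[[[0,0,0,0],[0,0,0,0],[0,0,0,0]]]'
python3 -c "
from h import *
print(go([440,-93.5,4],np.pi/2+.065))"

```

```text
time_s: 35.65
eef_pos: [437.2, -91.4, 47.5]
ee_rot: [-0.009, 1.0, 0.028, -0.004]
contact_force: [-1.3, -0.5, -0.3]
opening: 85.5
time_s: 35.9
eef_pos: [438.1, -91.4, 48.8]
ee_rot: [-0.009, 1.0, 0.028, -0.003]
contact_force: [0.3, -0.6, 0.8]
opening: 85.3
(array([0.2 , 0.3 , 4.47]), np.float64(-0.008))
```

```bash
python3 -m creep '[[[0.2,0.25,1.5,0],[0.2,0.25,3,0],[0.2,0.25,4,0],[0.2,0.25,4.4,0],[0.2,0.25,4.4,0]]]'
python3 -m creep '[[[0,0,0,0],[0,0,0,0],[0,0,0,0]]]'
python3 -m creep '[[[0,0,0,0],[0,0,0,0],[0,0,0,0],[0,0,0,0],[0,0,0,0]]]' 1 40
python3 -m creep '[[[0,0,0,0],[0,0,0,0],[0,0,0,0],[0,0,0,0],[0,0,0,0]]]'

```

```text
time_s: 36.32
eef_pos: [439.5, -92.8, 4.2]
ee_rot: [-0.009, 1.0, 0.028, -0.004]
contact_force: [-0.7, -0.2, 0.0]
opening: 85.5
time_s: 36.57
eef_pos: [440.1, -93.0, 5.1]
ee_rot: [-0.009, 1.0, 0.028, -0.003]
contact_force: [0.3, 0.9, 0.1]
opening: 85.3
time_s: 36.98
eef_pos: [440.5, -93.2, 5.6]
ee_rot: [-0.008, 1.0, 0.028, -0.002]
contact_force: [-0.1, -0.0, -0.3]
opening: 30.9
time_s: 37.4
eef_pos: [440.4, -93.1, 5.5]
ee_rot: [-0.008, 1.0, 0.028, -0.003]
contact_force: [0.1, 0.8, 0.1]
opening: 31.2
```

```bash
python3 -m creep '[[[0,0,-1.5,0],[0,0,-4,0],[0,0,-7,0],[0,0,-10.5,0],[0,0,-10.5,0]]]'
python3 -m creep '[[[0,0,0,0],[0,0,0,0],[0,0,0,0]]]'
python3 -c "
from h import *
print(go([495,-385,115],np.pi/2+.165))"
```

```text
time_s: 37.82
eef_pos: [445.3, -96.5, 117.9]
ee_rot: [-0.006, 1.0, 0.028, 0.004]
contact_force: [0.8, -0.4, 0.5]
opening: 30.9
time_s: 38.07
eef_pos: [444.9, -96.3, 117.2]
ee_rot: [-0.006, 1.0, 0.028, 0.003]
contact_force: [1.2, -0.2, -0.4]
opening: 30.9
(array([ 3.36, 29.11, -0.1 ]), np.float64(-0.108))
```

```bash
python3 -m creep '[[[0.3,2.8,0,0],[0.7,6.2,0,0],[1.1,9.6,0,0],[1.5,13,0,0],[1.9,16.4,0,0]]]'
python3 -m creep '[[[0.4,3.4,0,-0.03],[0.8,6.8,0,-0.06],[1.2,10,0,-0.1],[1.5,12.5,0,-0.108],[1.5,12.5,0,-0.108]]]'
python3 -m creep '[[[0,0,0,0],[0,0,0,0],[0,0,0,0]]]'
python3 - <<'E'
from h import *
s=read_state();print(s['eef_pos'],s['ee_rot'])
cv2.imwrite('pics/w11.png',get_image('wrist'));np.save('w11.npy',camera_params('wrist'),allow_pickle=True)
print(go([510.2,-391.8,50],np.pi/2+.165))
E
```

```text
time_s: 38.48
eef_pos: [472.3, -259.7, 113.2]
ee_rot: [-0.007, 1.0, 0.029, 0.002]
contact_force: [0.5, 0.2, -0.1]
opening: 31.2
time_s: 38.9
eef_pos: [493.3, -387.8, 108.3]
ee_rot: [-0.007, 0.997, 0.08, 0.001]
contact_force: [-0.5, 0.7, -0.1]
opening: 31.2
time_s: 39.15
eef_pos: [492.8, -386.3, 106.9]
ee_rot: [-0.009, 0.997, 0.081, -0.0]
contact_force: [-0.3, 0.1, -0.2]
opening: 30.8
[ 492.76894392 -386.33705518  106.85066697] [-8.71675368e-03  9.96694363e-01  8.07735169e-02 -6.14276083e-05]
(array([1.59, 0.91, 5.74]), np.float64(-0.003))
```

View pics/w11.png

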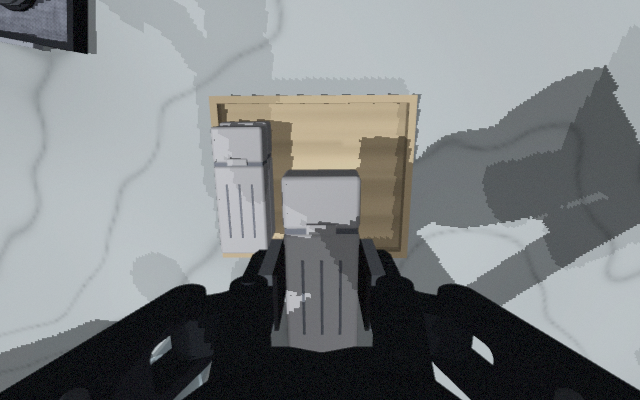

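```bash
python3 - <<'E'
from h import *
p=np.load('w11.npy',allow_pickle=True).item()
W=np.array([ray('wrist',u,14,p)[:2] for u in [(210,97),(223,257),(405,258),(416,95)]]);m=W.mean(0);print(np.round(W,1),m)
th=np.arctan2(*(W[0]-W[1]+W[3]-W[2])[::-1]);th2=np.arctan2(*(W[0]-W[3]+W[1]-W[2])[::-1])-np.pi/2;print(th,th2)
# held mailer orientation in picture (far top edge), grip pose
s=read_state();M=rot(s['ee_rot']);print('jaw',np.arctan2(-M[1,1],-M[0,1])-np.pi/2)
E
```

```text
[[ 553.9 -298.7]
 [ 438.3 -317.5]
 [ 460.8 -454.3]
 [ 577.3 -435. ]] [ 507.6093727  -376.37087258]
0.1621720659885301 0.1665379610596287
jaw 0.16217005470606405
```

```bash
python3 -m creep '[[[0.8,0.5,1,0],[1.6,1.1,2.5,0],[1.6,1.1,4,0],[1.6,1.1,5,0],[1.6,1.1,5,0]]]'
python3 -m creep '[[[0,0,0,0],[0,0,0,0],[0,0,0,0]]]'
python3 -c "
from h import *
print(go([510.6,-394,11],np.pi/2+.165))"
```

```text
time_s: 39.62
eef_pos: [509.2, -391.3, 54.3]
ee_rot: [-0.011, 0.997, 0.082, -0.002]
contact_force: [-0.5, 0.2, -1.7]
opening: 31.2
time_s: 39.87
eef_pos: [509.5, -391.4, 55.4]
ee_rot: [-0.01, 0.997, 0.082, -0.001]
contact_force: [0.5, -0.4, -0.9]
opening: 30.7
(array([0.07, 0.36, 4.43]), np.float64(-0.001))
```

```bash
python3 -m creep '[[[0.1,0.35,1,0],[0.1,0.35,2,0],[0.1,0.35,3,0],[0.1,0.35,3.8,0],[0.1,0.35,3.8,0]]]'
python3 -m creep '[[[0,0,0,0],[0,0,0,0],[0,0,0,0]]]'
python3 -c "
from h import *
print(go([510.6,-394,11],np.pi/2+.165))"
```

```text
time_s: 40.28
eef_pos: [509.2, -392.4, 13.6]
ee_rot: [-0.012, 0.997, 0.082, -0.003]
contact_force: [-1.2, 1.1, -0.9]
opening: 31.2
time_s: 40.53
eef_pos: [509.2, -392.5, 13.6]
ee_rot: [-0.012, 0.997, 0.082, -0.003]
contact_force: [-0.8, -0.2, -0.8]
opening: 31.1
(array([0.11, 0.18, 0.25]), np.float64(-0.002))
```

```bash
python3 -m creep '[[[0.1,0.1,0.05,0],[0.1,0.1,0.15,0],[0.1,0.1,0.2,0],[0.1,0.1,0.2,0]]]'
python3 -m creep '[[[0,0,0.05,0],[0,0,0.1,0],[0,0,0.1,0],[0,0,0.1,0]]]'
python3 -m creep '[[[0,0,0.05,0],[0,0,0.1,0],[0,0,0.1,0],[0,0,0.1,0]]]'

```

```text
time_s: 40.87
eef_pos: [510.5, -393.3, 11.7]
ee_rot: [-0.012, 0.997, 0.082, -0.003]
contact_force: [-0.1, -0.3, -0.6]
opening: 30.6
time_s: 41.2
eef_pos: [510.4, -393.3, 10.7]
ee_rot: [-0.012, 0.997, 0.082, -0.003]
contact_force: [0.8, 0.2, -0.3]
opening: 30.9
time_s: 41.53
eef_pos: [510.5, -393.3, 10.6]
ee_rot: [-0.012, 0.997, 0.082, -0.003]
contact_force: [-1.9, 2.1, 5.3]
opening: 30.9
```

```bash
python3 -m creep '[[[0,0,0,0],[0,0,0,0],[0,0,0,0],[0,0,0,0],[0,0,0,0]]]' 0.45
python3 -m creep '[[[0,0,-1,0],[0,0,-3,0],[0,0,-6,0],[0,0,-10,0],[0,0,-13,0]]]'
python3 -m creep '[[[-3,0,-2,0],[-6,0,-3,0],[-9,0,-4,0],[-9,0,-4,0],[-9,0,-4,0]]]'
python3 -m creep '[[[0,0,0,0],[0,0,0,0],[0,0,0,0]]]'
python3 - <<'E'
from h import *
im=get_image('wrist');p=camera_params('wrist');cv2.imwrite('pics/w12.png',im);np.save('w12.npy',p,allow_pickle=True)
print(read_state()['eef_pos'])
# bright, unsaturated regions = white mailers
hsv=cv2.cvtColor(im,cv2.COLOR_BGR2HSV)
# rectify the tray area onto plane z=23 in tray frame, 2 px/mm
th=.164;c,s=np.cos(th),np.sin(th)
L=[(59,70),(-59,70),(-59,-70),(59,-70)]
src=np.float32([proj('wrist',[507.5+c*a-s*b,-375.5+s*a+c*b,23],p) for a,b in L]);print(src.round())
H=cv2.getPerspectiveTransform(src,np.float32([[0,0],[0,118],[140,118],[140,0]]))
r=cv2.warpPerspective(im,H,(140,118));h=cv2.cvtColor(r,cv2.COLOR_BGR2HSV)
m=(h[...,1]<45).astype(np.uint8)  # low saturation = plastic, not wood
for row in range(2,118,6): print(''.join('#' if v else '.' for v in m[row,::2]))
E
```

```text
time_s: 41.95
eef_pos: [510.4, -393.2, 10.1]
ee_rot: [-0.012, 0.997, 0.082, -0.003]
contact_force: [-0.1, 0.1, 0.4]
opening: 47.2
time_s: 42.37
eef_pos: [511.8, -396.7, 143.5]
ee_rot: [-0.011, 0.997, 0.082, -0.002]
contact_force: [0.7, -0.2, 1.2]
opening: 46.8
time_s: 42.78
eef_pos: [422.7, -413.1, 186.0]
ee_rot: [-0.01, 0.997, 0.08, -0.001]
contact_force: [-0.2, -0.2, 0.5]
opening: 46.9
time_s: 43.03
eef_pos: [423.4, -412.6, 185.3]
ee_rot: [-0.01, 0.997, 0.081, -0.001]
contact_force: [0.5, 0.4, 0.0]
opening: 47.0
[ 423.33685694 -412.52893103  185.16000229]
[[211.   5.]
 [223. 150.]
 [378. 150.]
 [384.   3.]]
######################################################################
##....................................................................
###...................................................................
#####################................###############..................
######################..............#################.................
######################..............#################.................
######################..............#################....
[... 236 characters left out ...]
#############...............################.................
######################...............################.................
######################...............################.................
######################...............################.................
######################...............################.................
######################...............################.................
######################...............################.................
###################...................................................
###...................................................................
###...................................................................
```

```bash
python3 - <<'E'
from h import *
exp={'eye':(602,-82.4,58),'obj':(601.3,-165.3,54),'drop':(603.6,131.9,84),'vial':(496.5,387.9,72),'beaker':(362,-290,58)}
for n in('top','side'):
    a=cv2.imread(f'pics/{n}0.png');b=get_image(n);cv2.imwrite(f'pics/{n}1.png',b)
    d=(cv2.absdiff(cv2.GaussianBlur(a,(3,3),0),cv2.GaussianBlur(b,(3,3),0)).max(2)>22).astype(np.uint8)
    k,l,st,c=cv2.connectedComponentsWithStats(d)
    B=[(st[i,:4].tolist(),int(st[i,4])) for i in range(1,k) if st[i,4]>=12]
    for q,X in exp.items():
        t=proj(n,X);f=proj(n,[X[0],X[1],6 if q!='beaker' else 0])
        print(n,q,'top',t.round(),'foot',f.round(),[x for x in B if x[0][0]-6<t[0]<x[0][0]+x[0][2]+6 and x[0][1]-6<(t[1]+f[1])/2<x[0][1]+x[0][3]+6])
E
```

```text
top eye top [348. 165.] foot [347. 168.] [([239, 157, 138, 71], 3631), ([343, 163, 6, 8], 16), ([342, 163, 13, 10], 32)]
top obj top [377. 166.] foot [374. 168.] [([239, 157, 138, 71], 3631), ([373, 163, 5, 6], 16), ([378, 165, 4, 6], 14)]
top drop top [271. 162.] foot [275. 167.] [([239, 157, 138, 71], 3631), ([267, 158, 20, 14], 201)]
top vial top [180. 199.] foot [188. 201.] [([175, 195, 25, 10], 183)]
top beaker top [422. 250.] foot [417. 250.] [([347, 180, 293, 220], 36369)]
side eye top [311. 183.] foot [312. 201.] [([238, 170, 170, 118], 5029), ([305, 182, 14, 22], 179)]
side obj top [331. 172.] foot [331. 188.] [([238, 170, 170, 118], 5029), ([327, 172, 9, 9], 47)]
side drop top [246. 210.] foot [250. 240.] [([238, 170, 170, 118], 5029), ([240, 209, 21, 36], 501)]
side vial top [172. 307.] foot [180. 336.] [([163, 302, 17, 21], 222), ([172, 319, 6, 6], 21), ([175, 319, 23, 23], 308), ([167, 325, 4, 4], 12)]
side beaker top [436. 179.] foot [433. 198.] [([421, 0, 64, 280], 6354)]
```

```bash
python3 -m creep '[[[0,-3,-2,0],[0,-6,-4,0],[0,-9,-5,0],[0,-13,-5,0],[0,-17,-5,0]]]'
python3 -m creep '[[[0,-4,0,0],[0,-8,0,0],[0,-12,0,0],[0,-16,0,0],[0,-20,0,0]]]'
python3 -m creep '[[[0,-4,0,0],[0,-8,0,0],[0,-12,0,0],[0,-16,0,0],[0,-16,0,0]]]'
python3 -m creep '[[[0,0,0,0],[0,0,0,0],[0,0,0,0]]]'
python3 - <<'E'
from h import *
a=cv2.imread('pics/top0.png');b=get_image('top');cv2.imwrite('pics/top2.png',b)
for n,(u,v,r) in {'beaker':(422,250,13),'case':(360,150,30)}.items():
    t=a[v-r:v+r,u-r:u+r];R_=cv2.matchTemplate(b[v-r-12:v+r+12,u-r-12:u+r+12],t,cv2.TM_CCOEFF_NORMED);_,m,_,loc=cv2.minMaxLoc(R_);print(n,m,np.array(loc)-12)
a=cv2.imread('pics/side0.png');b=get_image('side');cv2.imwrite('pics/side2.png',b)
u,v,r=435,188,16;t=a[v-r:v+r,u-12:u+12];R_=cv2.matchTemplate(b[v-r-10:v+r+10,u-22:u+22],t,cv2.TM_CCOEFF_NORMED);_,m,_,loc=cv2.minMaxLoc(R_);print('side beaker',m,np.array(loc)-10)
E
```

```text
time_s: 43.6
eef_pos: [396.2, -244.8, 239.6]
ee_rot: [-0.01, 0.997, 0.081, -0.001]
contact_force: [-0.3, 0.9, 0.0]
opening: 47.1
time_s: 44.02
eef_pos: [363.4, -45.7, 243.6]
ee_rot: [-0.01, 0.997, 0.081, -0.001]
contact_force: [0.7, 0.7, 0.1]
opening: 46.9
time_s: 44.43
eef_pos: [335.6, 119.1, 247.2]
ee_rot: [-0.012, 0.996, 0.087, -0.001]
contact_force: [1.3, -1.3, -0.1]
opening: 47.0
time_s: 44.68
eef_pos: [335.8, 118.4, 247.1]
ee_rot: [-0.012, 0.996, 0.087, -0.001]
contact_force: [0.4, -0.6, -0.1]
opening: 47.0
beaker 0.9921680688858032 [0 0]
case 0.9198743104934692 [0 0]
side beaker 0.9984886050224304 [0 0]
```

Beaker unmoved in both views; everything is placed, so I hand in.

```bash
python3 -c "
from workcell import hand_in
print(hand_in())"
```

```text
the job is handed in; nothing more can be done
None
```

I put the five things away in the order asked and handed in at about 45 s. Each was lowered until the wrist force showed it touching the floor, then released.

- **Eyepiece, stain bottle and vial:** wrist pictures taken after release show each one standing in its place. The side view agrees with their expected positions and heights.
- **Objective:** it stands in the objective bay, but I checked it less fully. The viewer's 16-picture limit was used up, so this was by image comparison only. The top and side views show changes where it should be, but in the side view only its upper part showed up, at the height expected if it is standing.
- **Slide mailer:** a rectified wrist picture shows it flat on the tray floor and parallel to the stack. It fills about y = -2 to -36 mm, so it is clear of the stack, which starts at 30 mm. This too was checked numerically, not by viewing.
- **Beaker:** it matched the starting pictures with no shift, 0.99 in the top view and 1.00 in the side view.

The wrist and top cameras disagreed by up to about 4 mm on some positions, so I used values between the two. The tool leaned by about 1 to 1.5 degrees at some placings. Wrist forces in the readings stayed below about 8 N, against the 120 N limit. No check failed.

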